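Push the flat tin past the sprung stop of the tin rack

TASK

With a fingertip on the grey treadle in the floor of the wooden tin rack, behind the flat tin, press the treadle down so that its two steel stop pegs sink out of the way, and keep it down while the same finger pushes the tin along the rack, over the pegs and up to the end wall. Then let the treadle spring up behind the tin. Only push the tin, do not pick it up or tip it, and leave the mug and the pepper mill beside the rack where they stand.

Things in the scene. Friction and masses are not known exactly. Their poses are not given: they have to be found in the camera images.
- rack: Fixed low wooden rack, an open-topped level channel 330 mm long, 136 wide. Origin on the worktop, mid width; rack x runs along the channel the way the tin is pushed, y across, z up. Open end at x = -170 mm. The tin slides on a deck 26 mm above the worktop between guides with inner faces at y = +-53 mm. In the middle of the deck, y = -30 to +30 mm, is a lane filled by the treadle.
- rack_end (a point): Middle of the foot of the end wall's inner face: on the deck, at rack x = +150 mm. The wall rises 17 mm and the side guides 15 mm above the deck.
- treadle (a joint): Travel of the sprung grey treadle, m: 0 up (top 1 mm below the deck), 0.014 fully down. It sinks straight and level wherever pressed and springs up when let go; about 3.5 N starts it, about 8 N holds it fully down. From 0.010 on its two pegs are sunk below the deck and the tin can pass.
- treadle_top (a point): Point on the treadle's flat top, on the rack's middle line at rack x = -100 mm; sinks with it. The treadle is a strip 57 mm wide from rack x = -156 to +107 mm.
- pegs (a point): Point midway between the two upright steel stop pegs (8 mm thick, at rack x = +70 mm, y = +-41 mm) at the level of the treadle's top. The pegs are part of the treadle, sink with it, and stand 10 mm above the deck when it is up. A finger fits in the 74 mm between them.
- flat_tin: Loose oblong flat food tin, 0.1 to 0.2 kg, short side along rack x, on the deck before the pegs. Rounded corners, sides lean out: 53 x 93 mm at its foot, 60 x 101 mm at the rim, 26 mm high. Origin at the centre of its underside, x along its short side (about along rack x), z up. It meets the pegs with its origin at about rack x = +41 mm, has passed them from +104 mm on, meets the end wall at about +121 mm.
- mug: Bystander: white mug with a red inside, 62 mm wide, 92 mm over its handle, 51 mm high, beside the rack. Origin at the centre of its underside.
- mill: Bystander: small grey pepper mill, 44 mm across, 90 mm high, beside the rack. Origin at the centre of its underside.
Mind the look-alikes: they are no part of the job. Leave any green, pink or yellow look-alike of the flat_tin alone.

How it is judged (in metres and radians):
On the way, in this order (a step that is already met when the one before it is completed fails the run):
1. the treadle is pressed down while the tin is still before the pegs (value of joint treadle above 0.008 m and x of flat_tin in the frame of rack below 0.047 m), for 0.1 s.
2. the tin is over the pegs with the treadle still held down (value of joint treadle above 0.008 m and x of flat_tin in the frame of rack between 0.055 and 0.1 m), for 0.1 s.
At the end, for the whole second after the job is handed in: The tin lies flat on the deck (within 4 mm in height and 0.06 rad) at the end of the rack, beyond the pegs and within 14 mm of the end wall, and the treadle has sprung up to within 2 mm of its top position (x of flat_tin in the frame of rack above 0.107 m and z of flat_tin in the frame of rack between 0.022 and 0.03 m and angle between flat_tin's own z axis and vertical below 0.06 rad and value of joint treadle below 0.002 m); the robot touches nothing.
It fails at once if the tin is picked up (more than 15 mm off the deck) (z of flat_tin in the frame of rack above 0.041 m).
It fails at once if the tin is tipped (more than 0.35 rad) (angle between flat_tin's own z axis and vertical above 0.35 rad).
It fails at once if the mug or the mill is shifted more than 30 mm or tipped (distance of any of mug, mill from where it was at the start of the episode above 0.03 m or angle between any of mug, mill's own z axis and vertical above 0.4 rad).
It also fails if it takes over 38 s, if anything falls off the work surface, if the arm or the gripper's body presses on something with over 40 N, if the wrist force passes 120 N, or if a joint passes its speed limit or range.

ROBOT

A 6-joint arm with a two-finger parallel gripper is mounted at the origin on a cart in front of the work surface, level with it; the furniture and walls round the work are solid. World frame = base frame: x ahead of the robot, y to its left, z up, the work surface at z = 0. Lengths are in m, angles in degrees, forces in N, time in s.
With the tool pointing down it reaches from about 0.375 to 0.975 m from the base axis. Payload 3.8 kg.
Tool frame: the origin (TCP) lies at the very end of the fingers, on their centre line; the grasp point (between the pads) lies 19 mm behind it; z points along the fingers, y is the direction in which the jaws open and shut (so a half turn about z gives the same grasp; the last joint's range is limited). The gripper opens to 88 mm and grips with 3 to 60 N. Pads are 18 mm wide; open, the fingers measure 123 mm over their backs; the gripper's body (75 mm by 187 mm) begins 45 mm behind the grasp point.
Start: joints at [-66.744, 15.12, 91.902, -0, 72.978, -2.114], TCP at [0.289, -0.61, 0.239] pointing down, gripper open.
Joint ranges: [-150.88, 150.88], [-54.13, 125.18], [17.81, 147.31], [-75.09, 255.09], [0, 152.58], [-146.25, 146.25]. Speed limits (degrees/s): [147.25, 147.25, 180, 180, 180, 180].

INTERFACE

Orientations are given as [roll, pitch, yaw] about the fixed x, y, z axes, in that order (R = Rz(yaw) Ry(pitch) Rx(roll)).
In Python, from station import arm, kin, imaging, current_clock, current_q, current_joint_velocities, current_joint_torque, current_tcp_pos, current_tool_rot, current_ft_force, current_torque, current_gripper_width gives the robot as it stands. Calls block until the motion is done:
- arm.goto(position, orientation): joint-space move of the TCP to a pose.
- arm.move_l(position, rot=None, speed=0.15): straight line of the TCP; rot=None keeps the orientation; speed is the mean speed in m/s.
- arm.move_j(angles): joint-space move.
- arm.gripper_to(opening, squeeze=None): finger opening in m; squeeze is the grip in N (None keeps the last); returns when the fingers have stopped.
- arm.hold(seconds).
- kin.inverse_kinematics(position, orientation): joint angles nearest the present ones, or None.
- imaging.snapshot(name): name is "side" or "top" or "wrist"; returns the picture (400x640x3 uint8, blue, green, red); there is no depth.
- imaging.get_calibration(name): a dict with "mtx" (3x3 intrinsics, pixels), "R" (3x3) and "t" (3): a world point X has camera coordinates R X + t. Camera axes: x right, y down, z forward; pixel columns grow to the right and rows downward; lengths in m; the calibration is good to about 2 mm. A picture is of the moment at which its call begins: read the wrist's pose just before it. get_calibration takes no time and is no camera call; for the wrist camera it gives the pose at the moment of the call.
A pose or a line that the arm cannot do raises arm.IKError and nothing moves.
- arm.close_job(): hands the job in, once; it reports no verdict.
Readings, each from a call of its own:
- current_clock(): time.
- current_q(): joint angles.
- current_joint_velocities(): joint speeds.
- current_joint_torque(): joint torques, N m.
- current_tcp_pos(): TCP position.
- current_tool_rot(): TCP orientation.
- current_ft_force(): force on the tool from outside, world axes, zero at the start.
- current_torque(): the same for the moment, N m.
- current_gripper_width(): finger opening in m.
Only numpy, scipy, OpenCV 4.12 (cv2) and the standard library are available. Lean on these libraries where they do the work, as an engineer would, in place of code of your own. Each camera call takes 0.05 s, during which the arm holds its last target.

## Working session

There is one attempt and no reset: what is moved stays moved. The work goes in short steps, each a Python script; the robot and the scene stay as the last script left them, time stands still between calls to the robot, and variables do not carry over. Pictures are saved under pics/ and viewed, and the job is handed in when it is done.

```bash
ls; mkdir -p pics
python3 - <<'E'
from station import *
import cv2
for n in ("side","top","wrist"):
    cv2.imwrite(f"pics/{n}0.png",imaging.snapshot(n))
    c=imaging.get_calibration(n); print(n,c)
print(current_clock(),current_tool_rot(),current_gripper_width())
E
```

```text
pics
side {'mtx': array([[382.67941648,   0.        , 317.41932408],
       [  0.        , 382.67941648, 197.88364101],
       [  0.        ,   0.        ,   1.        ]]), 'R': array([[-0.91458983, -0.40408557, -0.01550133],
       [-0.15097068,  0.37676007, -0.91392544],
       [ 0.37514437, -0.83352666, -0.405586  ]]), 't': array([0.44713984, 0.15036109, 0.76898806])}
top {'mtx': array([[382.27153524,   0.        , 319.0990508 ],
       [  0.        , 382.27153524, 205.65627684],
       [  0.        ,   0.        ,   1.        ]]), 'R': array([[ 0.00265916, -0.99993703,  0.01090244],
       [-0.99861357, -0.0032285 , -0.05254061],
       [ 0.0525725 , -0.01074761, -0.99855927]]), 't': array([-0.03911085,  0.51748841,  0.86080018])}
wrist {'mtx': array([[296.36809357,   0.        , 319.85388923],
       [  0.        , 296.36809357, 201.3562333 ],
       [  0.        ,   0.        ,   1.        ]]), 'R': array([[ 0.42804173, -0.90375673, -0.00201302],
       [-0.86187848, -0.40887531,  0.29997745],
       [-0.27192971, -0.12666788, -0.95394417]]), 't': array([-0.67486582, -0.04128743,  0.39126965])}
0.15 [-1.79899285e+02 -3.65269727e-03  2.53695595e+01] 0.08790000214693483
```

View pics/top0.png

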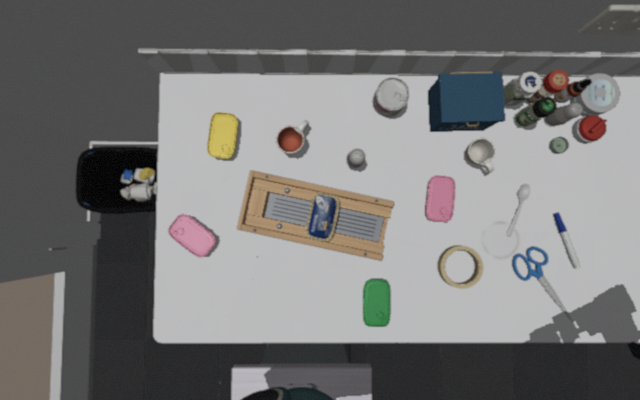

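View pics/side0.png

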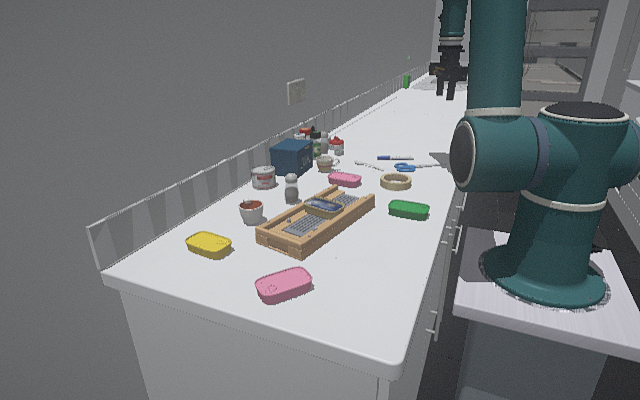

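View pics/wrist0.png

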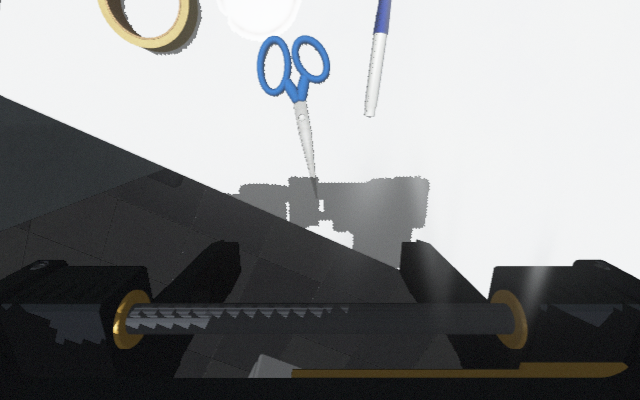

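Run:
```python
import cv2
a=cv2.imread("pics/top0.png")[160:270,225:405]
cv2.imwrite("pics/topz.png",cv2.resize(a,None,fx=4.4,fy=4.4,interpolation=cv2.INTER_CUBIC))
a=cv2.imread("pics/side0.png")[165:265,225:395]
cv2.imwrite("pics/sidez.png",cv2.resize(a,None,fx=4.6,fy=4.6,interpolation=cv2.INTER_CUBIC))
```

```text
(no output)
```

View pics/topz.png

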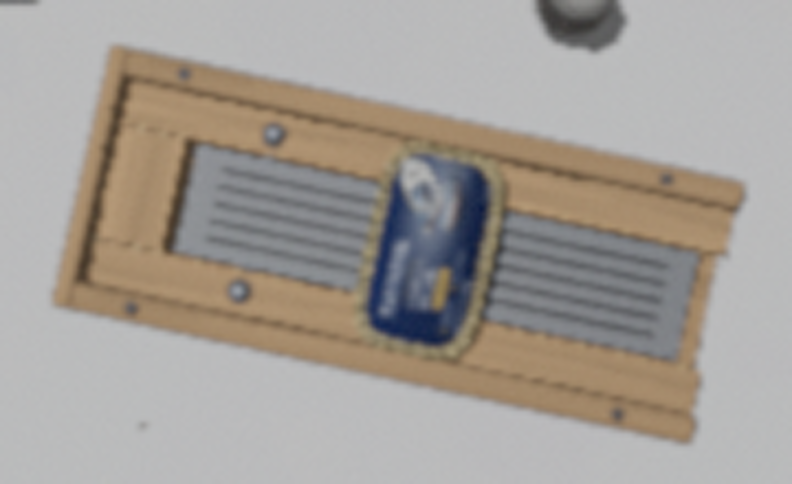

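View pics/sidez.png

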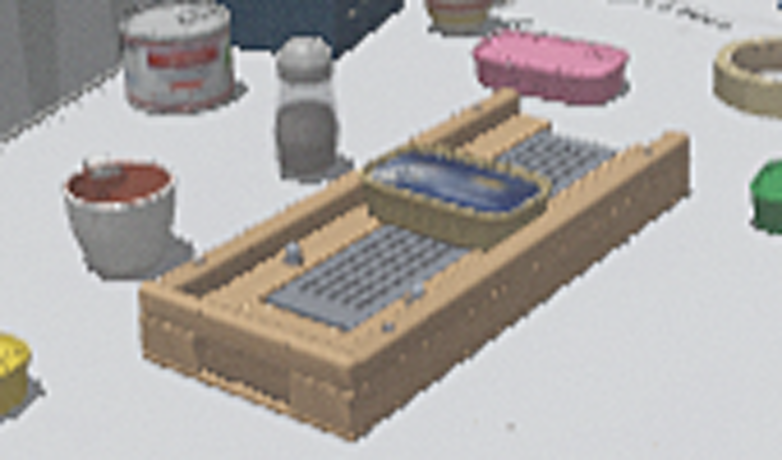

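```bash
cat > h.py <<'E'
import numpy as np
from station import *
def ray(cam,px,z,cal=None):
    c=cal or imaging.get_calibration(cam)
    R,t=c["R"],c["t"]; o=-R.T@t
    d=R.T@np.linalg.inv(c["mtx"])@np.array([px[0],px[1],1.])
    return o+d*(z-o[2])/d[2]
E
python3 - <<'E'
from h import *
f=lambda x,y,z: ray("top",(x/4.4+225-.4,y/4.4+160-.4),z)
pts=[ # crop, z, rack xy
(274,133,.035,70,-41),(238,291,.035,70,41),
(190,143,.025,107,-28.5),(168,251,.025,107,28.5),(701,253,.025,-156,-28.5),(676,359,.025,-156,28.5),
(745,183,.041,-170,-68),(693,440,.041,-170,68),(115,47,.042,160,-68),(57,303,.042,160,68)]
P=np.array([f(*p[:3])[:2] for p in pts]); Q=np.array([[p[3],p[4]] for p in pts])/1e3
# sign of y: rack x ~ +y world => rack y ~ -x world; image up = +x world => rack y negative up
A=Q-Q.mean(0);B=P-P.mean(0);U,S,Vt=np.linalg.svd(A.T@B)
R=Vt.T@np.diag([1,np.linalg.det(Vt.T@U.T)])@U.T; o=P.mean(0)-R@Q.mean(0)
print("origin",o,"yaw",np.degrees(np.arctan2(R[1,0],R[0,0])))
print(np.round((P-o)@R*1e3,1)); print(Q*1e3)
for n,x,y,z in [("tinrim",433,250,.052),("tin right rim",498,250,.052),("tin left rim",368,250,.052),("rim R up",503,195,.052),("rim R lo",475,320,.052),("mill",578,-8,.09)]:
    p=f(x,y,z)[:2]; print(n,p,(p-o)@R*1e3)
c=imaging.get_calibration("wrist"); print("cam",-c["R"].T@c["t"],current_tcp_pos())
E
```

```text
origin [ 0.49703836 -0.02445025] yaw 78.02006423679514
[[  69.3  -41.2]
 [  69.9   40.9]
 [ 111.2  -27.8]
 [ 110.2   28.7]
 [-157.2  -27.8]
 [-155.6   28. ]
 [-169.1  -66.1]
 [-169.4   65.8]
 [ 156.3  -66.2]
 [ 156.4   65.7]]
[[  70.   -41. ]
 [  70.    41. ]
 [ 107.   -28.5]
 [ 107.    28.5]
 [-156.   -28.5]
 [-156.    28.5]
 [-170.   -68. ]
 [-170.    68. ]
 [ 160.   -68. ]
 [ 160.    68. ]]
tinrim [ 0.49207231 -0.04578147] [-21.89743184   0.43017911]
tin right rim [ 0.4921668  -0.07807784] [-53.47078252  -6.36598026]
tin left rim [ 0.49197791 -0.01351231] [9.64932312 7.22061376]
rim R up [ 0.51954259 -0.08056512] [-50.22152574 -33.66181866]
rim R lo [ 0.45744286 -0.06667485] [-49.52376354  29.96859871]
mill [ 0.61473007 -0.11408207] [ -63.25050063 -133.73322741]
cam [ 0.35968383 -0.57723464  0.38427618] [ 0.28897342 -0.60939538  0.23768604]
```

```bash
cat >> h.py <<'E'
import cv2
yaw=np.radians(78.0); RR=np.array([[np.cos(yaw),-np.sin(yaw)],[np.sin(yaw),np.cos(yaw)]]); O=np.array([.49704,-.02445])
ORI=[180,0,-12]
def W(x,y,z): return [*(O+RR@np.array([x,y])),z]
def rep(s=""):
    p=current_tcp_pos(); f=current_ft_force()
    print(s,"t%.2f"%current_clock(),"rack",np.round((np.array(p[:2])-O)@RR*1e3,1),"z%.4f"%p[2],"F rack",np.round(RR.T@np.array(f[:2]),1),"Fz%.1f"%f[2],flush=True)
    return f
E
python3 - <<'E'
from h import *
for p in [(-.105,0,.15),(-.105,0,.011),(.08,0,.011)]: print(kin.inverse_kinematics(W(*p),ORI))
arm.goto(W(-.105,0,.15),ORI); rep()
arm.gripper_to(0.0); print(current_gripper_width())
arm.move_l(W(-.105,0,.06),speed=.12); rep()
for n in("top","wrist","side"): cv2.imwrite(f"pics/{n}1.png",imaging.snapshot(n))
E
python3 - <<'E'
import cv2
a=cv2.imread("pics/side1.png")[165:265,225:395]
cv2.imwrite("pics/side1z.png",cv2.resize(a,None,fx=4.6,fy=4.6,interpolation=cv2.INTER_CUBIC))
E
```

```text
[-1.78815440e+01 -4.99552333e-01  1.19242997e+02 -2.54444375e-14
  6.12565553e+01  8.41184560e+01]
[-1.78815440e+01  1.06192970e+01  1.24726547e+02 -2.54444375e-14
  4.46541561e+01  8.41184560e+01]
[ 3.21598462e+00  1.29423563e+01  1.21795032e+02 -2.54444375e-14
  4.52626115e+01  1.05215985e+02]
 t2.05 rack [-105.5   -0.5] z0.1504 F rack [-0.3  0.7] Fz1.2
0.000480814186789858
 t4.25 rack [-105.1   -0.6] z0.0606 F rack [-0.4  0.5] Fz-0.8
```

View pics/wrist1.png

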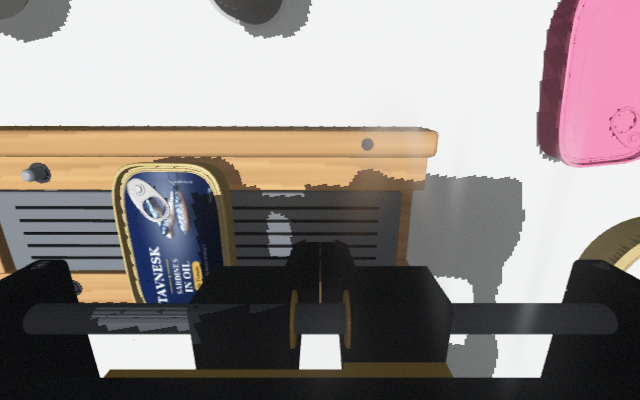

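View pics/side1z.png

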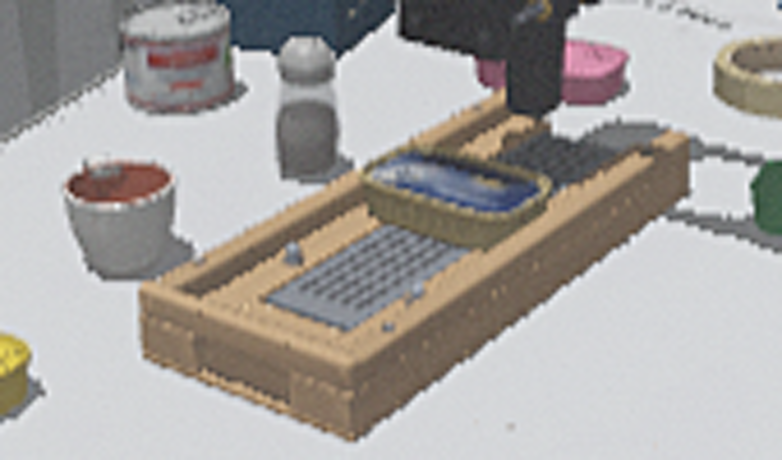

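The closed fingers (wrist view, about (320,260)) hang over the grey treadle behind the tin's rim (about (228,230)). The possible tins are blue (322,216), yellow (223,136), pink (192,236) and (440,198), and green (376,302), all top view. Only the blue one with the gold rim stands on the deck before the pegs, and the enlarged crop shows it there. Next I press the treadle.

Run:
```python
from h import *
arm.move_l(W(-.105,0,.030),speed=.1); rep()
z=.030
while z>.004:
    z-=.003; arm.move_l(W(-.105,0,z),speed=.05); f=rep("%.3f"%z)
    if abs(f[2])>14: break
cv2.imwrite("pics/side2.png",cv2.resize(imaging.snapshot("side")[165:265,225:395],None,fx=4.6,fy=4.6,interpolation=cv2.INTER_CUBIC))
```

```text
t4.85 rack [-104.9    0.4] z0.0297 F rack [ 0.9 -0.4] Fz-0.4
0.027 t5.10 rack [-105.    -0.3] z0.0273 F rack [ 0.3 -0.7] Fz0.5
0.024 t5.35 rack [-105.1   -1. ] z0.0247 F rack [ 0.6 -0.2] Fz2.8
0.021 t5.60 rack [-105.1   -1. ] z0.0216 F rack [-0.8 -2.1] Fz4.6
0.018 t5.85 rack [-105.1   -1. ] z0.0186 F rack [-0.  -1.2] Fz6.4
0.015 t6.10 rack [-105.1   -1. ] z0.0157 F rack [ 0.8 -0.3] Fz5.8
0.012 t6.35 rack [-105.1   -1. ] z0.0128 F rack [ 0.5 -0.1] Fz7.9
0.009 t6.60 rack [-105.1   -1.1] z0.0111 F rack [0.7 3.6] Fz17.6
```

View pics/side2.png

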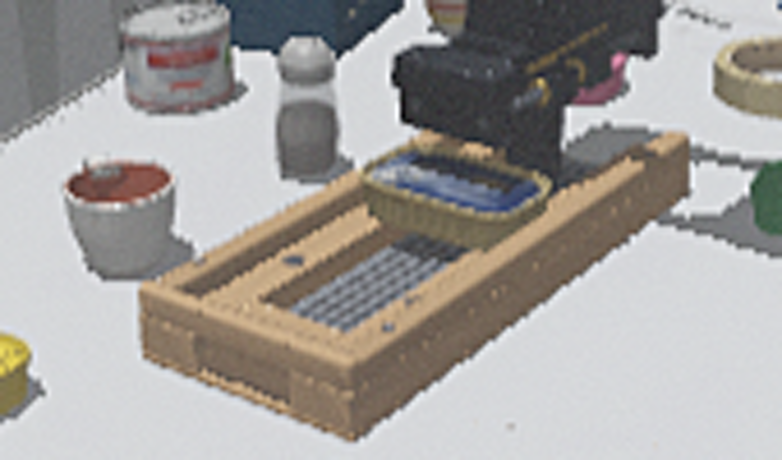

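The pegs at about (292,260) are flush and the bottom stop is felt. Next I push the tin.

Run:
```python
from h import *
Z=.0095
for x in (-.08,-.06,-.04,-.02,0,.02,.04,.055):
    arm.move_l(W(x,0,Z),speed=.05); f=rep(); 
    if np.hypot(f[0],f[1])>25: break
cv2.imwrite("pics/side3.png",cv2.resize(imaging.snapshot("side")[165:265,225:395],None,fx=4.6,fy=4.6,interpolation=cv2.INTER_CUBIC))
cv2.imwrite("pics/top3.png",cv2.resize(imaging.snapshot("top")[160:270,225:405],None,fx=4.4,fy=4.4,interpolation=cv2.INTER_CUBIC))
```

```text
t7.30 rack [-81.   -1.9] z0.0113 F rack [-5.3  0.4] Fz13.1
 t7.85 rack [-61.2  -1.9] z0.0113 F rack [-5.9 -0.4] Fz12.2
 t8.40 rack [-41.2  -1.9] z0.0113 F rack [-6.2  0.4] Fz14.0
 t8.95 rack [-21.2  -1.8] z0.0114 F rack [-5.4 -0.7] Fz13.7
 t9.50 rack [-1.2 -1.8] z0.0114 F rack [-6.2  1. ] Fz13.7
 t10.05 rack [18.8 -1.7] z0.0114 F rack [-6.8  0.5] Fz15.1
 t10.60 rack [38.8 -1.6] z0.0113 F rack [-7.   0.7] Fz14.1
 t11.05 rack [53.8 -1.5] z0.0113 F rack [-7.1  0.8] Fz14.7
```

View pics/side3.png

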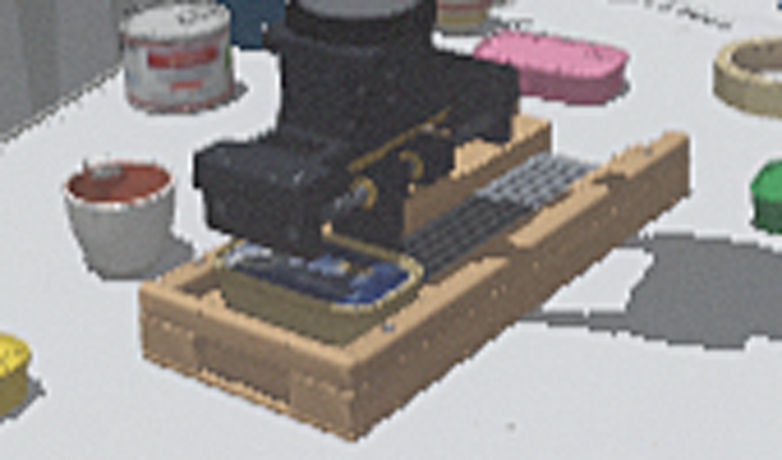

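View pics/top3.png

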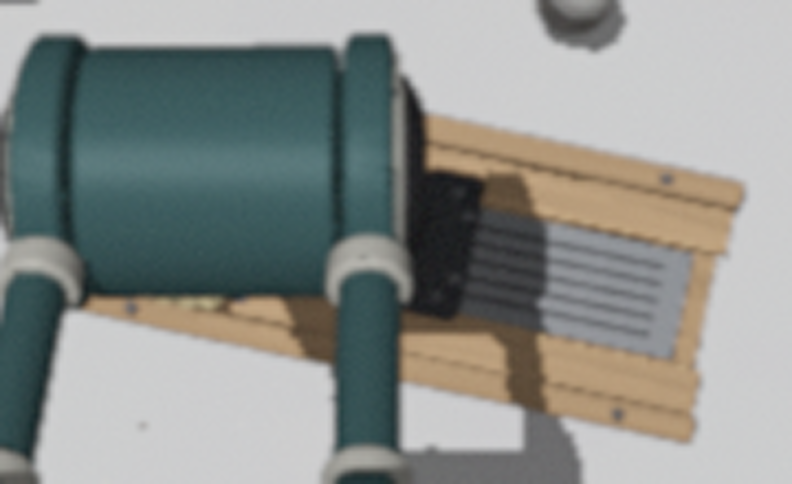

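The tin is over the sunk pegs, lying flat, with a small gap left to the end wall near (215,290) in the side crop. I'll creep it forward to contact, then back off and lift.

Run:
```python
from h import *
Z=.0095; x=.055
while x<.085:
    x+=.003; arm.move_l(W(x,0,Z),speed=.03); f=rep()
    if RR.T.dot(f[:2])[0]<-15: break
cv2.imwrite("pics/side4.png",cv2.resize(imaging.snapshot("side")[165:265,225:395],None,fx=4.6,fy=4.6,interpolation=cv2.INTER_CUBIC))
```

```text
t11.40 rack [56.5 -1.4] z0.0113 F rack [-8.1  0.4] Fz14.1
 t11.65 rack [59.3 -1.5] z0.0113 F rack [-9.5 -0.3] Fz14.9
 t11.90 rack [62.3 -1.4] z0.0113 F rack [-9.5  0.4] Fz16.2
 t12.15 rack [65.3 -1.4] z0.0113 F rack [-9.2 -0. ] Fz14.8
 t12.40 rack [68.2 -1.4] z0.0113 F rack [-9.7  0.3] Fz15.1
 t12.65 rack [71.3 -1.3] z0.0113 F rack [-10.    0.6] Fz15.6
 t12.90 rack [72.9 -1.1] z0.0113 F rack [-15.7   0.3] Fz17.4
```

View pics/side4.png

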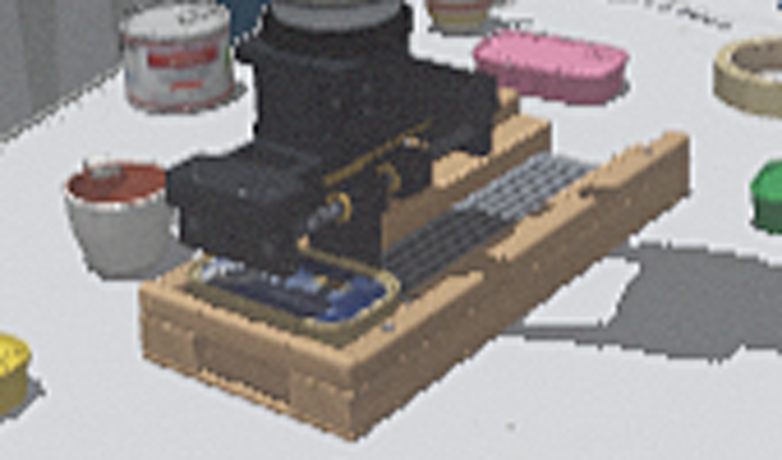

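Run:
```python
from h import *
arm.move_l(W(.060,0,.0095),speed=.05); rep()
arm.move_l(W(.058,0,.035),speed=.06); rep()
arm.move_l(W(.050,0,.17),speed=.12); rep()
arm.goto(W(-.20,0.0,.24),ORI); rep()
cv2.imwrite("pics/side5.png",cv2.resize(imaging.snapshot("side")[165:265,225:395],None,fx=4.6,fy=4.6,interpolation=cv2.INTER_CUBIC))
cv2.imwrite("pics/top5.png",cv2.resize(imaging.snapshot("top")[110:270,225:405],None,fx=3.7,fy=3.7,interpolation=cv2.INTER_CUBIC))
```

```text
t13.42 rack [60.8 -2. ] z0.0113 F rack [ 3.  -0.5] Fz11.5
 t13.99 rack [57.6  1.1] z0.0343 F rack [-0.8 -0.4] Fz-0.3
 t15.27 rack [49.9  0.7] z0.1690 F rack [0.4 0.1] Fz0.0
 t16.28 rack [-199.2    0.3] z0.2392 F rack [ 0.2 -0.2] Fz-0.2
```

View pics/side5.png

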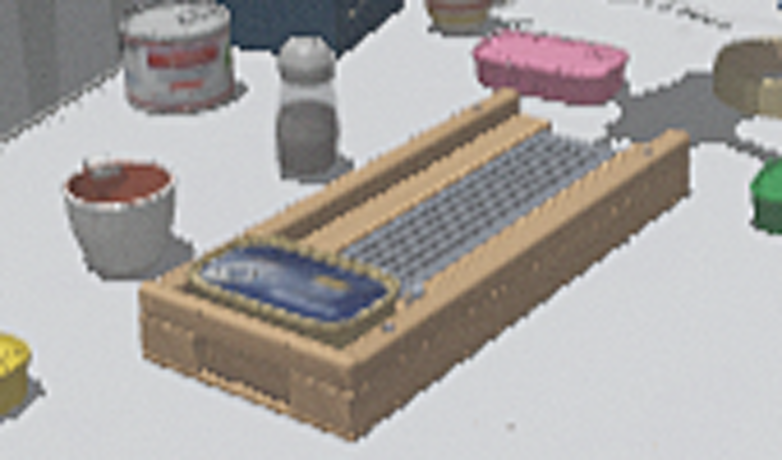

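View pics/top5.png

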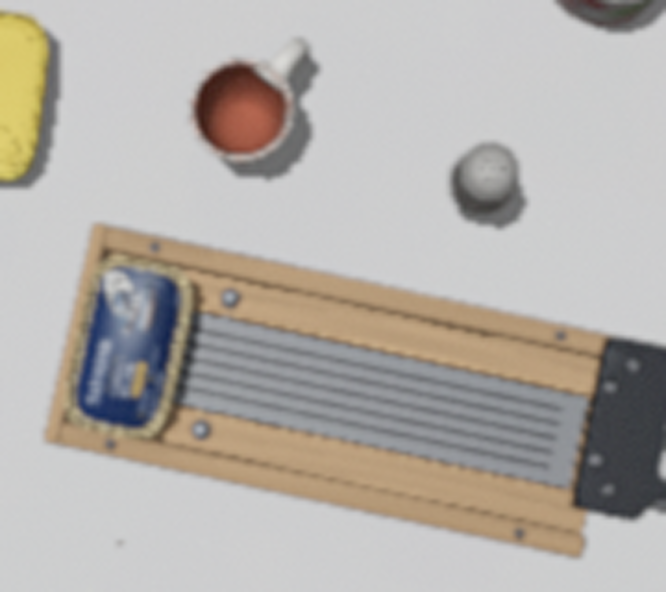

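The tin is flat at the end wall (about (130,345) in the top crop). The pegs are up again behind it at (230,298) and (200,429), and the mug and mill stand where they were. I'm handing in.

Run:
```python
from h import *
a,b=[ray("top",(x/3.7+225-.4,y/3.7+110-.4),.052)[:2] for x,y in((83,345),(183,345))]
print(((a+b)/2-O)@RR*1e3)
arm.close_job(); print(current_clock())
```

```text
[117.76463572   0.19613092]
the job is handed in; nothing more can be done
the job is handed in; nothing more can be done
```

The tin is flat against the end wall of the rack, the treadle has sprung up behind it, and I handed the job in at about 16.5 s of the 38 s allowed.

- **Press:** With the gripper closed, I pushed the treadle down behind the blue tin. It bottomed at a fingertip height of 11 mm, with about 14 N downward while I pushed. The side picture showed the pegs sunk before the tin moved.
- **Push:** I kept the treadle down and slid the tin along the rack over the pegs. The pushing force rose to about 16 N with the finger at rack x = +73 mm, which fits the tin meeting the wall. I then drew the finger back and lifted it clear.
- **Last checks:** The final pictures show the tin flat at the wall and both pegs up behind it. The mug and pepper mill look unmoved by eye. The force reading was about zero with the arm clear.
- **A small disagreement:** The last image puts the tin at rack x of about +118 mm, while touching the wall would put it at about +121 mm. That is close to the camera's accuracy, and both are past the required +107 mm.

No check failed.

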